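# Tip the wide drilling template out of its deep bin and lay it in the nest

### The arm

A 6-joint arm with a two-finger parallel gripper is mounted at the origin on the work surface. World frame = base frame: x ahead of the robot, y to its left, z up, the work surface at z = 0. Lengths are in m, angles in rad, forces in N, time in s.
With the tool pointing down it reaches from about 0.325 to 0.9 m from the base axis. Payload 6.1 kg.
Tool frame: the origin (TCP) lies midway between the tips of the shut fingers; the grasp point (between the pads) lies 19 mm behind it; x points along the fingers, y is the direction in which the jaws open and shut, and the axes are right-handed (so a half turn about x gives the same grasp; the last joint's range is limited). The gripper opens to 85 mm and grips with 20 to 120 N. Pads are 22 mm wide; open, the fingers measure 114 mm over their backs; the gripper's body (76 mm by 85 mm) begins 54 mm behind the grasp point. The pads swing forward as they close: fully open they stand 13 mm farther back than shut.
Start: joints at [1.069, 0.22, 1.526, -0, 1.395, -0.126], TCP at [0.229, 0.581, 0.231] pointing down, gripper open.
Joint ranges: [-2.98, 2.98], [-0.91, 2.08], [0.09, 2.57], [-1.24, 4.39], [0.2, 2.65], [-2.68, 2.68]. Speed limits (rad/s): [2.57, 2.57, 3.01, 3.14, 3.14, 3.14].

### API

Orientations are given as [roll, pitch, yaw] about the fixed x, y, z axes, in that order (R = Rz(yaw) Ry(pitch) Rx(roll)).
In Python, from plant import movep, move_l, set_joints, gripper_to, hold, inverse_kinematics, observe, get_image, get_calibration, Unreachable, job_done gives the robot as it stands. Calls block until the motion is done:
- movep(position, orientation): joint-space move of the TCP to a pose.
- move_l(position, feed=0.15, rotation=None, max_force=None): straight line of the TCP; rotation=None keeps the orientation; feed is the mean speed in m/s. With max_force (N) it stops when the force on the tool has changed by that much, and returns True; else False.
- set_joints(angles): joint-space move.
- gripper_to(opening, f_grip=None): finger opening in m; f_grip is the grip in N (None keeps the last); returns when the fingers have stopped.
- hold(seconds).
- inverse_kinematics(position, orientation): joint angles nearest the present ones, or None.
- observe(): the state.
- get_image(name): name is "scene" or "top" or "wrist"; returns (picture, depth): 384x512x3 uint8, red, green, blue; 384x512 float32, m along the optical axis (not along the pixel's ray), 0 where there is no reading.
- get_calibration(name): a dict with "intrinsics" (3x3 intrinsics, pixels), "world_from_camera" (4x4, takes a point from camera to world coordinates). Camera axes: x right, y down, z forward; pixel columns grow to the right and rows downward; lengths in m; the calibration is good to about 2 mm. The wrist camera is an equidistant fisheye: a pixel r from the principal point sees the ray r / f radians off the axis. A picture is of the moment at which its call begins: read the wrist's pose just before it. get_calibration takes no time and is no camera call; for the wrist camera it gives the pose at the moment of the call.
A pose or a line that the arm cannot do raises Unreachable and nothing moves.
- job_done(): hands the job in, once; it reports no verdict.
The state is a dict: "time_s": time; "q": joint angles; "joint_velocities": joint speeds; "joint_torque": joint torques, N m; "eef_pos": TCP position; "tcp_rot": TCP orientation; "ft_force": force on the tool from outside, world axes, zero at the start; "torque": the same for the moment, N m; "opening": finger opening in m.
Only numpy, scipy, OpenCV 4.12 (cv2) and the standard library are available. Lean on these libraries where they do the work, as an engineer would, in place of code of your own. Each camera call takes 0.05 s, during which the arm holds its last target.

### The job

Two bent aluminium drilling templates stand ready in two deep, narrow black bins; take out the wider one and lay it flat on the floor of the shallow steel nest, lengthwise and wholly inside the raised rim, either way round. Lower it in by hand rather than dropping it, and leave the narrower template as it is in its bin.

Things in the scene. Friction and masses are not known exactly. Their poses are not given: they have to be found in the camera images.
- wide_template_base (a point): Wider template, loose L of 6 mm aluminium, 0.25 kg: base plate 150 (x) x 70 mm (y), its +x end turned up square as a 70 mm wide, 6 mm thick upright, top 130 mm above the underside. Point: centre of the base, 3 mm above the underside; z up. Upright's mid-plane 72 mm from it along +x, top 127 mm above it. Lies on its bin's floor; the upright stands 54 mm above the rim: grip it across its thickness.
- narrow_template_base (a point): The narrower template, which stays in the other bin: the same L shape and point, length and height, but 40 mm wide. Loose.
- wide_bin: Fixed black bin of the wider template; the other bin is alike. Origin under its centre at bench level, x lengthwise. Inside 165 (x) x 90 mm, walls 4, floor at 4, rim at 80 mm. A fixed cover (top at 84) shuts the 45 mm at the -x end, over the template's back: it cannot rise straight. Raise the upright at the open +x end, tilting some 30 degrees about the back edge, then draw it out along its slope.
- nest: Shallow nest of dark steel, fixed to the bench: a base 200 x 120 mm with a raised steel rim. Origin under its centre, at bench level; x along its length, z up. The nest's floor is 8 mm above the bench, the rim's top 18 mm; inside the rim it is 174 mm long (x) by 94 mm wide (y).
Things that resemble listed ones, but are neither listed nor needed, are in the scene too. What is shaped like the part that bears wide_template_base but purple is not meant.

How it is judged:
By the outcome, as a careful person would: the job done as asked, in the order asked, and still so for the second after the job is handed in, with the robot touching nothing.
It also fails if it takes over 56 s, if anything falls off the work surface, if the arm or the gripper's body presses on something with over 40 N, if the wrist force passes 120 N, or if a joint passes its speed limit or range.

## Working session

There is one attempt and no reset: what is moved stays moved. The work goes in short steps, each a Python script; the robot and the scene stay as the last script left them, time stands still between calls to the robot, and variables do not carry over. Pictures are saved under pics/ and viewed, and the job is handed in when it is done.

```bash
ls; mkdir -p pics; python3 - <<'E'
from plant import *
import cv2,numpy as np
print(observe())
for n in("scene","top"):
    p,d=get_image(n); cv2.imwrite(f"pics/{n}0.png",p[:,:,::-1]); np.save(f"pics/{n}0.npy",d)
    c=get_calibration(n); print(n,np.round(c["intrinsics"],2).tolist(),np.round(c["world_from_camera"],4).tolist())
E
```

```text
pics
{'time_s': 0.0, 'q': array([ 1.06889787e+00,  2.21245234e-01,  1.52763250e+00, -1.51526455e-05,
        1.39467502e+00, -1.26095519e-01]), 'joint_velocities': array([-0.00103368,  0.00074357,  0.00080782, -0.00032215,  0.00032259,
       -0.00078208]), 'joint_torque': array([-2.49617115e-04, -4.96910763e+01, -3.89387333e+01, -3.11256135e-04,
        1.11403587e-02,  1.16953282e-05]), 'eef_pos': array([0.22909769, 0.5808432 , 0.23017608]), 'tcp_rot': array([-1.68928368,  1.56883617, -2.06508395]), 'ft_force': array([-0.22792683,  0.84055643,  0.77262671]), 'torque': array([ 0.00802892, -0.02979672, -0.07116167]), 'opening': 0.08540785324695938}
scene [[386.28, 0.0, 255.34], [0.0, 386.28, 187.49], [0.0, 0.0, 1.0]] [[0.8043, 0.4265, -0.4138, 0.8899], [0.5942, -0.5809, 0.5564, -0.7811], [-0.0031, -0.6933, -0.7206, 0.9576], [0.0, 0.0, 0.0, 1.0]]
top [[370.24, 0.0, 256.28], [0.0, 370.24, 195.03], [0.0, 0.0, 1.0]] [[-0.0028, -0.9885, 0.1512, 0.2304], [-0.9997, 0.0066, 0.0248, -0.0994], [-0.0255, -0.1511, -0.9882, 1.1406], [0.0, 0.0, 0.0, 1.0]]
```

View pics/scene0.png

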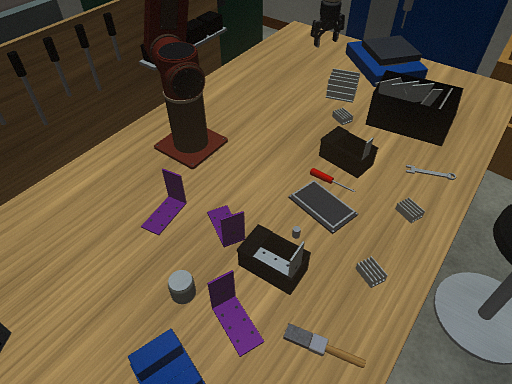

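View pics/top0.png

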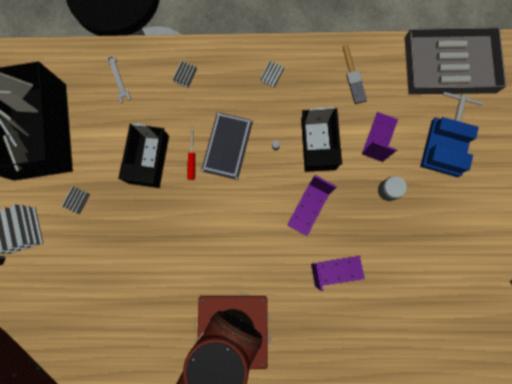

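The top view shows two black bins at about (144,155) and (321,139), with the nest between them at (228,145). I'll zoom in on these and measure.

```bash
cat > h.py <<'E'
import numpy as np,cv2
from plant import *
def ray(n,u,v):
    c=get_calibration(n);K=np.array(c["intrinsics"]);T=np.array(c["world_from_camera"])
    d=T[:3,:3]@np.linalg.inv(K)@np.array([u,v,1.]); return T[:3,3],d
def onz(n,u,v,z):
    o,d=ray(n,u,v); return o+d*(z-o[2])/d[2]
def cloud(n,D):
    c=get_calibration(n);K=np.array(c["intrinsics"]);T=np.array(c["world_from_camera"])
    v,u=np.mgrid[:384,:512]; r=np.stack([u,v,np.ones_like(u)],-1)@np.linalg.inv(K).T*D[...,None]
    return r@T[:3,:3].T+T[:3,3]
E
python3 - <<'E'
from h import *
t=cv2.imread("pics/top0.png");s=cv2.imread("pics/scene0.png")
f=lambda i,u,v,w,h:cv2.resize(i[v:v+h,u:u+w],(400,300),interpolation=cv2.INTER_CUBIC)
cv2.imwrite("pics/z1.png",np.vstack([np.hstack([f(t,104,115,80,60),f(t,282,105,80,60)]),np.hstack([f(s,306,120,88,66),f(s,228,225,88,66)])]))
for n in("top","scene"):
    P=cloud(n,np.load(f"pics/{n}0.npy"))
    B=[(110,180,115,195),(290,350,100,180)] if n=="top" else [(310,390,115,180),(230,320,215,300)]
    for (a,b,c,d) in B:
        Q=P[c:d,a:b].reshape(-1,3); z=Q[:,2]
        for lo,hi in((.01,.03),(.074,.09),(.1,.2)):
            q=Q[(z>lo)&(z<hi)]; print(n,a,lo,len(q),np.round(q.min(0),3) if len(q) else'',np.round(q.max(0),3)if len(q) else '')
            if len(q)>3:
                r=cv2.minAreaRect((q[:,:2]*1000).astype(np.float32)); print('  ',np.round(r[0],1),np.round(r[1],1),round(r[2],1))
E
```

```text
top 110 0.01 448 [0.428 0.208 0.01 ] [0.609 0.328 0.03 ]
   [519.8 267.1] [ 98.  172.9] 81.8
top 110 0.074 929 [0.428 0.204 0.074] [0.613 0.334 0.09 ]
   [520.3 269.2] [108.  173.6] 81.8
top 110 0.1 77 [0.585 0.241 0.1  ] [0.594 0.281 0.138]
   [590.5 260.8] [39.6  7.7] 82.1
top 290 0.01 486 [ 0.476 -0.319  0.01 ] [ 0.65  -0.214  0.03 ]
   [ 563.6 -265.8] [171.8  97.7] 2.8
top 290 0.074 916 [ 0.437 -0.323  0.074] [ 0.652 -0.21   0.09 ]
   [ 545.2 -267.2] [213.  106.4] 2.6
top 290 0.1 182 [ 0.429 -0.295  0.101] [ 0.637 -0.226  0.138]
   [ 537.3 -243.8] [ 67.9 211.5] 79.9
scene 310 0.01 679 [0.362 0.117 0.01 ] [0.617 0.532 0.03 ]
   [518.9 323.9] [223.3 399.2] 15.1
scene 310 0.074 487 [0.431 0.202 0.074] [0.616 0.338 0.09 ]
   [522.6 270.3] [117.1 176.9] 81.9
scene 310 0.1 58 [0.587 0.239 0.1  ] [0.599 0.281 0.135]
   [593.8 259.5] [41.9  8.5] 79.2
scene 230 0.01 635 [ 0.42  -0.419  0.01 ] [ 0.656 -0.033  0.03 ]
   [ 558.4 -224.9] [292.3 259.6] 41.5
scene 230 0.074 1046 [ 0.422 -0.415  0.074] [ 0.657 -0.211  0.09 ]
   [ 557.6 -269.6] [217.5 198.9] 39.1
scene 230 0.1 262 [ 0.42  -0.413  0.1  ] [ 0.641 -0.225  0.136]
   [ 550.3 -276.2] [195.  194.9] 39.1
```

View pics/z1.png

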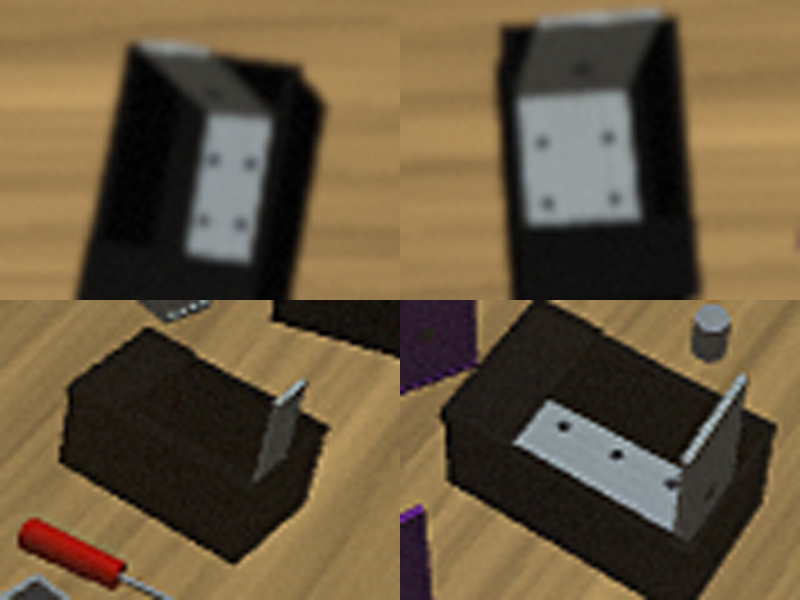

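The bin at (321,139) holds the wide template: its upright measures about 68 mm against about 40 mm in the other bin, and it stands at the far end. Next I'll take precise measurements of the upright, this bin and the nest.

```bash
python3 - <<'E'
from h import *
for n,b in(("top",(290,350,90,180)),("scene",(230,320,215,300))):
    P=cloud(n,np.load(f"pics/{n}0.npy")); a,bb,c,d=b
    Q=P[c:d,a:bb].reshape(-1,3)
    m=(Q[:,0]>.6)&(Q[:,1]<-.2)&(Q[:,1]>-.33)
    for lo,hi in((.095,.2),(.126,.2)):
        q=Q[m&(Q[:,2]>lo)&(Q[:,2]<hi)]
        r=cv2.minAreaRect((q[:,:2]*1000).astype(np.float32)); print(n,'upright',lo,len(q),np.round(r,1) if 0 else r, 'fit', np.polyfit(q[:,1],q[:,0],1), q[:,2].max(), 'mean',q.mean(0))
    m=(Q[:,0]>.46)&(Q[:,0]<.66)&(Q[:,1]<-.2)&(Q[:,1]>-.33)
    q=Q[m&(Q[:,2]>.076)&(Q[:,2]<.088)]
    print(n,'bin',cv2.minAreaRect((q[:,:2]*1000).astype(np.float32)))
    # template base
    q=Q[m&(Q[:,2]>.006)&(Q[:,2]<.014)]
    img=cv2.imread(f"pics/{n}0.png")[c:d,a:bb].reshape(-1,3)
    k=m&(Q[:,2]>.004)&(Q[:,2]<.02)&(img.min(1)>110)&(img.max(1).astype(int)-img.min(1)<30)
    q=Q[k]; print(n,'base',len(q),cv2.minAreaRect((q[:,:2]*1000).astype(np.float32)),q[:,2].mean())
# nest
for n,b in(("top",(190,265,100,190)),("scene",(280,365,170,240))):
    P=cloud(n,np.load(f"pics/{n}0.npy")); a,bb,c,d=b
    Q=P[c:d,a:bb].reshape(-1,3)
    img=cv2.imread(f"pics/{n}0.png")[c:d,a:bb]; h=cv2.cvtColor(img,cv2.COLOR_BGR2HSV).reshape(-1,3)
    k=(Q[:,2]<.03)&(Q[:,2]>.0)&(h[:,1]<80)
    msk=k.reshape(d-c,bb-a).astype(np.uint8); nn,l,st,ce=cv2.connectedComponentsWithStats(msk); i=1+st[1:,4].argmax()
    q=Q[(l==i).ravel()]; print(n,'nest',len(q),cv2.minAreaRect((q[:,:2]*1000).astype(np.float32)),np.percentile(q[:,2],[5,30,50,70,95]))
    f=q[(q[:,2]<.0125)&(q[:,2]>.004)];print('  floor',cv2.minAreaRect((f[:,:2]*1000).astype(np.float32)))
    f=q[(q[:,2]>.015)];print('  rim',cv2.minAreaRect((f[:,:2]*1000).astype(np.float32)))
E
```

```text
top upright 0.095 162 ((631.5288696289062, -260.3050537109375), (7.952624797821045, 69.75491333007812), 3.714521884918213) fit [-0.06762761  0.6125543 ] 0.13821343827562926 mean [ 0.63015867 -0.26031334  0.1204558 ]
top upright 0.126 69 ((631.6625366210938, -260.253662109375), (7.321325778961182, 65.57727813720703), 2.600351095199585) fit [-0.07265661  0.61218825] 0.13821343827562926 mean [ 0.6310921  -0.26018073  0.13277371]
top bin ((564.817626953125, -266.248291015625), (173.605712890625, 106.44965362548828), 2.638718605041504)
top base 519 ((590.185791015625, -263.8328552246094), (81.6162338256836, 67.3540267944336), 3.0397400856018066) 0.01045685796046651
scene upright 0.095 148 ((635.35546875, -260.6822509765625), (7.155704498291016, 70.99433898925781), 3.357635736465454) fit [-0.05414905  0.62251089] 0.1362734669007224 mean [ 0.63688801 -0.26551014  0.12062403]
scene upright 0.126 67 ((634.98681640625, -260.7060241699219), (6.415317058563232, 70.99542999267578), 3.41282320022583) fit [-0.06463739  0.61875653] 0.1362734669007224 mean [ 0.63577794 -0.2633369   0.13205537]
scene 
[... 321 characters left out ...]
3328857421875), 76.20524597167969) [0.00487328 0.00750182 0.00881208 0.01047678 0.01946075]
  floor ((565.2691040039062, 22.185409545898438), (119.33747863769531, 200.99021911621094), 76.20524597167969)
  rim ((563.67333984375, 21.60828399658203), (106.88115692138672, 187.30886840820312), 75.97831726074219)
scene nest 1738 ((564.7081298828125, 18.03968048095703), (119.52448272705078, 205.06163024902344), 77.65451049804688) [0.00393878 0.00640316 0.00769447 0.00955854 0.01783857]
  floor ((565.8246459960938, 18.574966430664062), (119.59136199951172, 202.45399475097656), 77.16706848144531)
  rim ((566.38427734375, 20.988494873046875), (109.51831817626953, 187.44473266601562), 76.4059829711914)
```

Measured values:

| Item | Position (m) | Yaw |
|---|---|---|
| Upright | about (0.633, -0.2605) | about 3° |
| Bin | (0.566, -0.2665) | 2.6° |
| Nest | (0.565, 0.021) | about -13.5° |

The sizes match the given ones. Next I'll plan the waypoints and check IK.

```bash
cat >> h.py <<'E'
from scipy.spatial.transform import Rotation as Ro
def toolR(yaw,tilt=0,sgn=1):
    c,s=np.cos(yaw),np.sin(yaw); y=sgn*np.array([c,s,0]); x=np.array([0,0,-1.])
    R=Ro.from_matrix(np.stack([x,y,np.cross(x,y)],1))
    return Ro.from_rotvec(-tilt*np.array([-s,c,0]))*R
def eul(R): return R.as_euler('xyz')
YAW=np.radians(3.0); UP=np.array([.6333,-.2605]); ZG=.091  # TCP z at grasp
XD=np.array([np.cos(YAW),np.sin(YAW),0])
G=np.array([UP[0],UP[1],ZG])
PIV=np.array([UP[0],UP[1],.004])-XD*.147
def tilted(th,dx=0,dz=0,s=0):
    yd=np.array([-np.sin(YAW),np.cos(YAW),0])
    r=Ro.from_rotvec(-th*yd)
    return PIV+r.apply(G-PIV)+XD*dx+np.array([0,0,dz])+s*r.apply(XD)
NY=np.radians(-13.5); NC=np.array([.565,.021])
NU=NC+.072*np.array([np.cos(NY),np.sin(NY)])
E
python3 - <<'E'
from h import *
S=np.array([1.069,.22,1.526,0,1.395,-.126])
for sg in(1,-1):
    print(sg)
    for nm,p,R in [("pre",G+[0,0,.08],toolR(YAW,0,sg)),("g",G,toolR(YAW,0,sg)),("t30",tilted(.5236),toolR(YAW,.5236,sg)),("s",tilted(.5236,.004,.003,.07),toolR(YAW,.5236,sg)),("out",tilted(.5236,.004,.003,.07)+[0,0,.1],toolR(YAW,.5236,sg)),("nestup",[*NU,.18],toolR(NY,0,sg)),("nest",[*NU,.095],toolR(NY,0,sg))]:
        q=inverse_kinematics(p,eul(R)); print(nm,np.round(p,3),None if q is None else np.round(q,2))
E
```

```text
1
pre [ 0.633 -0.26   0.171] [-0.51  0.4   1.41  0.    1.32 -0.56]
g [ 0.633 -0.26   0.091] [-0.51  0.48  1.47  0.    1.19 -0.56]
t30 [ 0.57  -0.264  0.153] [-0.76  0.02  1.99  0.52  0.82 -1.11]
s [ 0.635 -0.26   0.191] [-0.67  0.1   1.83  0.45  0.86 -0.96]
out [ 0.635 -0.26   0.291] [-0.67  0.01  1.73  0.39  1.03 -0.86]
nestup [0.635 0.004 0.18 ] [-0.12  0.28  1.55 -0.    1.31  0.12]
nest [0.635 0.004 0.095] [-0.12  0.37  1.61 -0.    1.16  0.12]
-1
pre [ 0.633 -0.26   0.171] [-0.51  0.4   1.41  0.    1.32  2.58]
g [ 0.633 -0.26   0.091] [-0.51  0.48  1.47  0.    1.19  2.58]
t30 [ 0.57  -0.264  0.153] [-0.76  0.02  1.99  0.52  0.82  2.04]
s [ 0.635 -0.26   0.191] [-0.67  0.1   1.83  0.45  0.86  2.18]
out [ 0.635 -0.26   0.291] [-0.67  0.01  1.73  0.39  1.03  2.28]
nestup [0.635 0.004 0.18 ] None
nest [0.635 0.004 0.095] None<sys>:0: UserWarning: Gimbal lock detected. Setting third angle to zero since it is not possible to uniquely determine all angles.
```

```bash
python3 -W ignore - <<'E'
from h import *
R=eul(toolR(YAW))
movep(G+[0,0,.12],R); gripper_to(.05,80)
print(observe()['time_s'],observe()['eef_pos'])
p,d=get_image("wrist");cv2.imwrite("pics/w1.png",p[:,:,::-1])
p,d=get_image("top");cv2.imwrite("pics/t1.png",cv2.resize(p[60:210,200:400,::-1],(800,600)))
print(get_calibration("wrist"))
E
```

```text
3.8083 [ 0.63332017 -0.26045823  0.21100562]
{'intrinsics': array([[297.31863964,   0.        , 256.02624752],
       [  0.        , 297.31863964, 195.51891091],
       [  0.        ,   0.        ,   1.        ]]), 'world_from_camera': array([[ 9.98693117e-01,  4.93230692e-02,  1.33900064e-02,
         6.29759284e-01],
       [ 5.11043308e-02, -9.60472386e-01, -2.73644192e-01,
        -1.92652412e-01],
       [-6.36240021e-04,  2.73970859e-01, -9.61737783e-01,
         3.53524748e-01],
       [ 0.00000000e+00,  0.00000000e+00,  0.00000000e+00,
         1.00000000e+00]])}
```

View pics/w1.png

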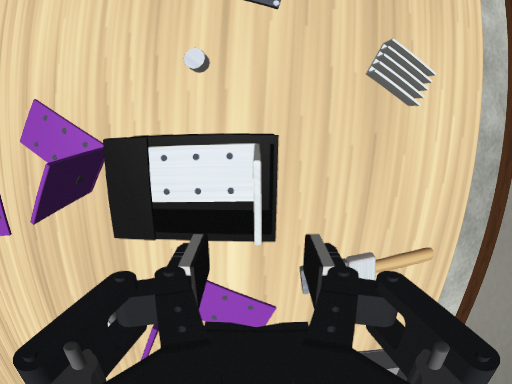

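The wrist view shows the upright's top edge as a bright strip at u≈257, v≈160 to 243. That lies between the fingers, whose midpoint is about u=256. I'll check it by casting rays onto z=0.134.

```bash
python3 -W ignore - <<'E'
from h import *
c=get_calibration("wrist");K=c["intrinsics"];T=c["world_from_camera"]
for u,v in((257,161),(259,243),(258,202)):
    x,y=u-K[0,2],v-K[1,2]; r=np.hypot(x,y);t=r/K[0,0]
    d=T[:3,:3]@np.array([np.sin(t)*x/r,np.sin(t)*y/r,np.cos(t)]); o=T[:3,3]
    print(np.round(o+d*(.134-o[2])/d[2],4))
E
```

```text
[ 0.6322 -0.2283  0.134 ]
[ 0.6373 -0.295   0.134 ]
[ 0.6346 -0.2602  0.134 ]
```

This agrees within 1.5 mm, so I'll descend, grip and test the lift.

```bash
python3 -W ignore - <<'E'
from h import *
print(move_l(G+[.0008,0,0],feed=.1,max_force=15))
gripper_to(0.0,80); s=observe(); print(s['time_s'],s['opening'],s['ft_force'],s['eef_pos'])
f0=s['ft_force']
for i in range(1,7):
    th=np.radians(5*i); k=min(1,i/2)
    m=move_l(tilted(th,.005*k,.003*k),feed=.08,rotation=eul(toolR(YAW,th)),max_force=20)
    s=observe(); print(i,m,round(s['time_s'],2),np.round(s['ft_force']-f0,1),round(s['opening'],4))
    if m: break
for n in("top","scene","wrist"):
    p,d=get_image(n);cv2.imwrite(f"pics/{n}2.png",p[:,:,::-1])
E
```

```text
False
5.725 0.004802509116054727 [ 0.20024951 -0.26086035  2.36067228] [ 0.63448089 -0.2607135   0.09153033]
1 False 6.07 [-0.1  0.2 -4.5] 0.0049
2 False 6.4 [ 0.   0.1 -4.6] 0.005
3 False 6.73 [ 0.3 -0.  -5.2] 0.0053
4 False 7.07 [ 0.   0.8 -4.6] 0.005
5 False 7.4 [-0.2 -0.4 -4.4] 0.0051
6 False 7.73 [-0.5  0.9 -5.1] 0.0048
```

View pics/scene2.png

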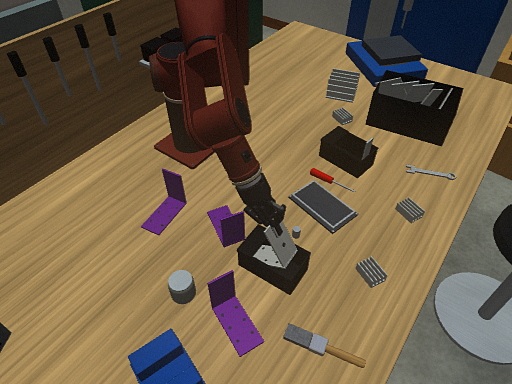

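View pics/wrist2.png

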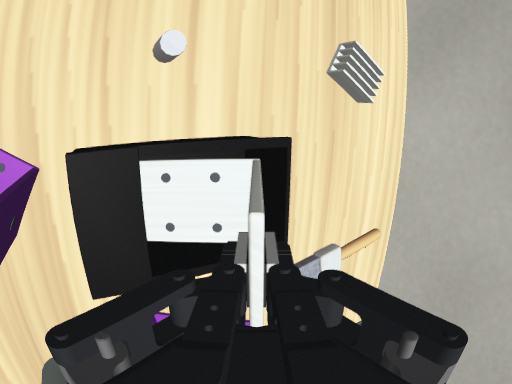

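The template has tilted 30° in the grip: the scene view shows the upright leaning at (280,245), with forces of only about 5 N. Now I'll draw it out along the slope, lift it and level it.

```bash
python3 -W ignore - <<'E'
from h import *
th=np.radians(30); f0=observe()['ft_force']
m=move_l(tilted(th,.005,.003,.08),feed=.1,max_force=20); s=observe(); print(m,s['time_s'],s['ft_force']-f0,s['opening'])
if not m:
    m=move_l(tilted(th,.005,.003,.08)+[0,0,.09],feed=.12,max_force=20); s=observe(); print(m,s['time_s'],s['ft_force']-f0,s['eef_pos'])
    for n in("top","scene","wrist"):
        p,d=get_image(n);cv2.imwrite(f"pics/{n}3.png",p[:,:,::-1])
E
```

```text
False 8.8333 [-0.85967783  0.31650067 -0.48276392] 0.005116123125810182
False 9.7333 [-0.30207653  0.13851371 -0.44249342] [ 0.64380083 -0.25961724  0.28449874]
```

View pics/scene3.png

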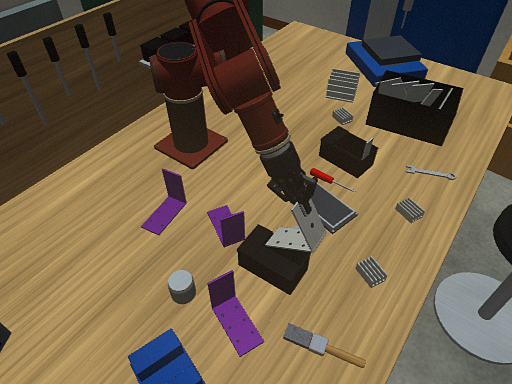

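View pics/wrist3.png

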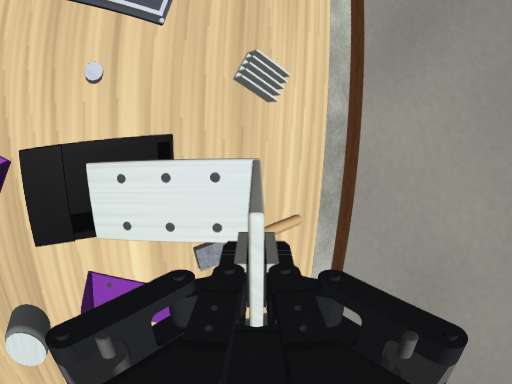

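It's clear of the bin: the scene view shows the L above the bin at (290,238). Now I'll level it and carry it to above the nest.

```bash
python3 -W ignore - <<'E'
from h import *
p0=observe()['eef_pos']
move_l(p0+[-.02,.02,0],feed=.06,rotation=eul(toolR(YAW)))
move_l([*NU,.25],feed=.15,rotation=eul(toolR(NY)))
move_l([*NU,.15],feed=.12); hold(.3)
s=observe();print(s['time_s'],s['eef_pos'],s['ft_force'],s['opening'])
for n in("top","scene","wrist"):
    p,d=get_image(n);cv2.imwrite(f"pics/{n}4.png",p[:,:,::-1]);np.save(f"pics/{n}4.npy",d)
P=cloud("scene",np.load("pics/scene4.npy"));im=cv2.imread("pics/scene4.png")
m=(P[...,2]>.05)&(P[...,2]<.09)&(abs(P[...,1]-.02)<.08)&(P[...,0]>.46)&(P[...,0]<.63)&(im.min(2)>90)
q=P[m];A=np.c_[q[:,:2]-NC,np.ones(len(q))];print(len(q),np.linalg.lstsq(A,q[:,2],rcond=None)[0],cv2.minAreaRect((q[:,:2]*1000).astype(np.float32)))
E
```

```text
13.6333 [0.63537746 0.00415764 0.15071346] [ 0.13664977  0.30426687 -1.91487376] 0.005175881153680119
590 [0.00491142 0.00145116 0.06774471] ((562.646728515625, 21.631267547607422), (71.49805450439453, 145.58018493652344), 77.12564849853516)
```

View pics/scene4.png

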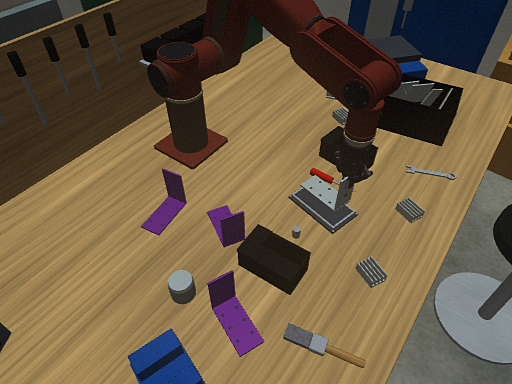

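View pics/wrist4.png

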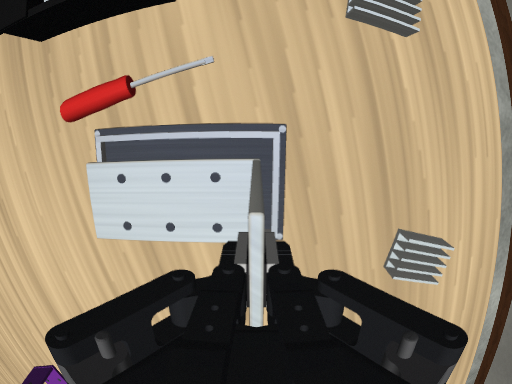

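The template is level (slope about 0.5%), centred at about (0.563, 0.022) with a yaw near -13°, which matches the nest. The underside is at 0.062, so I expect contact at TCP z≈0.097. I'll lower it with a force guard.

```bash
python3 -W ignore - <<'E'
from h import *
move_l([*NU,.106],feed=.08)
s=observe()
m=move_l([*NU,.090],feed=.015,max_force=6)
s=observe();print(m,s['time_s'],s['eef_pos'],s['ft_force'],s['opening'])
hold(.2)
for n in("top","scene","wrist"):
    p,d=get_image(n);cv2.imwrite(f"pics/{n}5.png",p[:,:,::-1])
i=cv2.imread("pics/scene5.png")[160:250,270:390];cv2.imwrite("pics/z5.png",cv2.resize(i,(800,600),interpolation=cv2.INTER_CUBIC))
E
```

```text
True 15.2 [0.63520322 0.00416949 0.09551323] [0.32419142 0.60464468 4.91111594] 0.005065658313634474
```

View pics/z5.png

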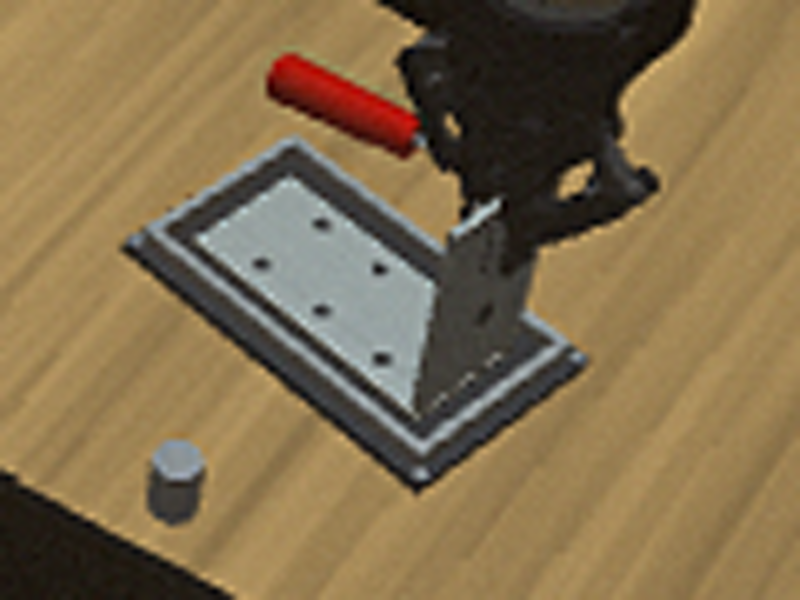

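View pics/wrist5.png

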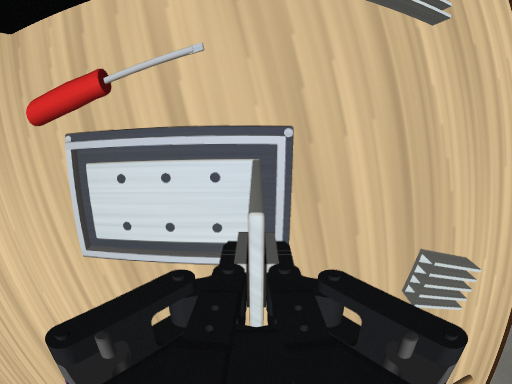

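The wrist view shows the plate resting inside the rim, with a gap all round. Contact came at TCP z=0.0955, close to the expected height. Now I'll release it, retreat straight up and check.

```bash
python3 -W ignore - <<'E'
from h import *
gripper_to(.04); p0=observe()['eef_pos']
print(move_l(p0+[0,0,.09],feed=.1,max_force=15))
move_l(p0+[-.1,-.1,.2],feed=.2); hold(.3)
s=observe();print(s['time_s'],s['ft_force'])
for n in("top","scene"):
    p,d=get_image(n);cv2.imwrite(f"pics/{n}6.png",p[:,:,::-1]);np.save(f"pics/{n}6.npy",d)
    P=cloud(n,d)
    m=(P[...,2]>.004)&(P[...,2]<.03)&(abs(P[...,1]-.02)<.055)&(P[...,0]>.46)&(P[...,0]<.67)&(p.min(2)>115)&(np.ptp(p.astype(int),axis=2)<30)
    nn,l,st,ce=cv2.connectedComponentsWithStats(m.astype(np.uint8));i=1+st[1:,4].argmax();q=P[l==i]
    A=np.c_[q[:,:2]-NC,np.ones(len(q))];print(n,len(q),np.linalg.lstsq(A,q[:,2],rcond=None)[0],cv2.minAreaRect((q[:,:2]*1000).astype(np.float32)))
    Q=P.reshape(-1,3);q=Q[(Q[:,2]>.1)&(Q[:,2]<.15)&(Q[:,0]>.57)&(Q[:,0]<.62)&(Q[:,1]>.2)&(Q[:,1]<.33)]
    if len(q)>4: print(' narrow',cv2.minAreaRect((q[:,:2]*1000).astype(np.float32)),q[:,2].max())
a=cv2.imread("pics/scene6.png")[150:255,260:400];b=cv2.imread("pics/top6.png")[95:200,105:245]
cv2.imwrite("pics/z6.png",np.hstack([cv2.resize(x,(400,300),interpolation=cv2.INTER_CUBIC) for x in(a,b)]))
E
```

```text
False
18.3583 [-0.32954952  0.17752414 -0.07680691]
top 142 [ 0.14966003 -0.03928926  0.00585529] ((621.152099609375, 7.794773101806641), (71.74349975585938, 21.27532958984375), 76.5807876586914)
 narrow ((589.6287841796875, 260.8825378417969), (39.673301696777344, 6.602712154388428), 85.08885192871094) 0.1370903076472374
scene 555 [ 0.00409295 -0.00118765  0.01282992] ((562.5279541015625, 22.061634063720703), (70.90939331054688, 142.4821319580078), 76.63431549072266)
 narrow ((592.9893188476562, 258.82177734375), (40.52449035644531, 8.324522972106934), 81.95699310302734) 0.13419389290463046
```

View pics/z6.png

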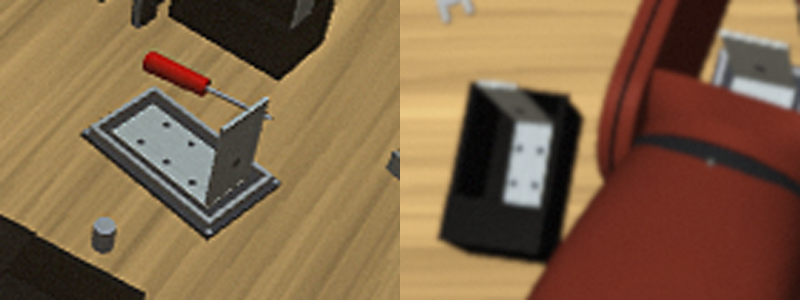

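The scene view (left) shows the template lying flat inside the rim. Its top surface measures z≈0.013, against an expected 0.014. The narrow template hasn't moved. I'm handing in.

```bash
python3 -c "
from plant import *
job_done()"
```

```text
the job is handed in; nothing more can be done
```

The wider template now lies flat in the nest, lengthwise and wholly inside the rim, and I've handed the job in at about 18 s of the 56 s allowed. I gripped its upright, tilted it 30° about the back edge, drew it out along the slope and leveled it. I then lowered it until it touched, with a 6 N limit, before releasing and backing the arm off.

**Last checks:**
- **Position:** the scene camera put the plate's top at about 13 mm (14 mm expected) and level to about 0.4%. Its yaw matched the nest's, with a visible gap to the rim all round.
- **Narrow template:** its upright measured the same as at the start, to within about 2 mm.
- **Forces:** no force guard tripped except at the intended contact with the nest floor.
- **Check that failed:** the top camera could not confirm the final position, because the arm hid most of the plate. Its fit there covered only a strip, so I relied on the scene camera and the wrist view taken just before release.

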